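# Set the polarizer ring to the index rider and close its clamp

## Task

Push the polarizer ring's lever round the scale with your fingertips until its pointer lines up with the little index rider clipped to the scale's rim. Then push the clamp lever beside it round as far as its stop, with the ring still on the rider. Only push: do not lift the ring out of its seat, and leave the loose things standing round the station where they are.

Things in the scene. Friction and masses are not known exactly. Their poses are not given: they have to be found in the camera images.
- station: Fixed polarizer station: grey base plate 210 x 360 x 10 mm (local x -105..105, y -250..110) and a dark drum, radius 100 mm, flat top 55 mm above the table, with a white tick scale at radius 86 to 99 mm. Origin on the drum's axis at table height, z up; local -x is the front (towards the robot, up to 0.4 rad askew), +y its left seen from the robot.
- ring (a joint): Turn of the aluminium polarizer ring (radius 57 mm, top 69 mm above the table) about the drum's axis, rad. Lever direction in the station frame (-cos q, sin q): 0 is front, grows clockwise seen from above (towards the left). Range -1.55..1.55, starts -1.25..-0.55 (right). Friction about 1.5 N at the pin; stays where left. It rests in its seat by weight only and would lift out.
- lever_pin (a point): Top centre of the upright black pin on the ring's flat steel lever; pin 12 mm in diameter, 40 mm tall, top 108 mm and foot 68 mm above the table, at radius 72 mm from the drum's axis. Push it sideways.
- pointer_tip (a point): Tip of the steel pointer at the lever's outer end, radius 85 mm from the drum's axis on the line from axis through pin, 59 mm above the table.
- rider_mark (a point): Where the pointer tip must come: the point at radius 85 mm, 59 mm above the table, just inside the tooth of the index rider. The rider is a fixed plain steel clip, 18 mm wide, with a thumbscrew, on the drum's rim; its tooth points inwards to radius 89 mm; top 58 mm above the table, so fingers at pin height pass over it. Its place (ring angle 0 to 1.1) differs each time.
- clamp (a joint): Turn of the steel clamp lever about clamp_pivot's vertical axis, rad. Lever direction in the station frame (-cos q, -sin q): 0 points to the front, open; grows anticlockwise seen from above, outwards to the right. Range 0..1.5; 1.5 is the stop, closed. Starts 0..0.3. Friction about 1.5 N at the pin; stays where left.
- clamp_pin (a point): Top centre of the upright black pin at the end of the clamp lever; pin 12 mm in diameter, 40 mm tall, top 93.5 mm and foot 53.5 mm above the table, 55 mm from the clamp pivot. Push it sideways.
- clamp_pivot (a point): Pivot of the clamp lever, 55 mm above the table, on a dark block (50 x 50 mm, top 45 mm above the table) 175 mm to the right (local -y) of the drum's axis and 10 mm behind it (local +x).
- holder: Loose bystander: bare black post holder 48 x 33 x 60 mm, standing on the base plate (10 mm high) behind the clamp block; origin under its middle. Leave it.
- filters: Loose bystander: small flat black filter box 50 x 50 x 21 mm on the table in front of the station; origin under its middle. Leave it.
- key: Loose bystander: black hex key 35 x 90 x 9 mm lying on the table in front of the station; origin under its middle. Leave it.
- sensor: Loose bystander: round sensor head on a post, 48 x 38 x 102 mm, on the table left of the station; origin under its middle. Leave it.

How it is judged (in metres and radians):
On the way, in this order (a step that is already met when the one before it is completed fails the run):
1. the ring's pointer is on the index rider while the clamp is still open (horizontal distance between pointer_tip and rider_mark below 0.005 m and value of joint clamp below 0.6 rad), for 0.3 s.
2. the clamp lever is at its stop (value of joint clamp above 1.38 rad), for 0.2 s.
At the end, for the whole second after the job is handed in: The pointer tip is within 5 mm of the rider's mark, the clamp lever is within 0.12 rad of its stop (joint above 1.38), the ring is at rest and sits down in its seat (horizontal distance between pointer_tip and rider_mark below 0.005 m and value of joint clamp above 1.38 rad and velocity of joint ring between -0.05 and 0.05 rad/s and z of lever_pin in the frame of station below 0.111 m); the robot touches nothing.
It fails at once if the polarizer ring is pinched and lifted in its seat (pin top more than 6 mm above its seated height) (z of lever_pin in the frame of station above 0.114 m).
It fails at once if a loose bystander (post holder, filter box, hex key or sensor head) is lifted, carried or pushed away, more than 20 mm from its start (distance of any of holder, filters, key, sensor from where it was at the start of the episode above 0.02 m).
It also fails if it takes over 54 s, if anything falls off the work surface, if the arm or the gripper's body presses on something with over 40 N, if the wrist force passes 120 N, or if a joint passes its speed limit or range.

## Robot

A 6-joint arm with a two-finger parallel gripper is mounted at the origin on a cart in front of the work surface, level with it; the furniture and walls round the work are solid. World frame = base frame: x ahead of the robot, y to its left, z up, the work surface at z = 0. Lengths are in mm, angles in rad, forces in N, time in s.
With the tool pointing down it reaches from about 350 to 725 mm from the base axis. Payload 6 kg.
Tool frame: the origin (TCP) lies midway between the tips of the shut fingers; the grasp point (between the pads) lies 19 mm behind it (env.hold_point_z is the distance from the TCP to the grasp point, in mm); z points along the fingers, y is the line along which they close (so a half turn about z gives the same grasp; the last joint's range is limited). The gripper opens to 85 mm and grips with 20 to 120 N. Pads are 22 mm wide; open, the fingers measure 114 mm over their backs; the gripper's body (76 mm by 85 mm) begins 54 mm behind the grasp point. The pads swing forward as they close: fully open they stand 13 mm farther back than shut.
Start: joints at [1.435, 0.04, 0.085, 0, -1.615, -0.334], TCP at [271.596, 534.985, 231.261] pointing down, gripper open.
Joint ranges: [-2.56, 2.56], [-1.29, 2.01], [-1.08, 1.49], [-3.29, 1.98], [-2.81, -0.18], [-2.99, 2.99]. Speed limits (rad/s): [2.57, 2.57, 3.01, 3.14, 3.14, 3.14].

## Interface

Orientations are given as a rotation vector (axis times angle).
In Python, from bench import env gives the robot as it stands. Calls block until the motion is done:
- env.reach(position, orientation): joint-space move of the TCP to a pose.
- env.move_straight(position, rot=None, max_speed=150, f_stop=None): straight line of the TCP; rot=None keeps the orientation; max_speed is the mean speed in mm/s. With f_stop (N) it stops when the force on the tool has changed by that much, and returns True; else False.
- env.movej(angles): joint-space move.
- env.gripper_to(opening, effort=None): opening from 0.0 (shut) to 1.0 (fully open); effort is the grip in N (None keeps the last); returns when the fingers have stopped.
- env.hold(seconds).
- env.solve_ik(position, orientation): joint angles nearest the present ones, or None.
- env.sense(): the state.
- env.get_image(name): name is "side" or "top" or "wrist"; returns a dict with "image" (400x640x3 uint8, red, green, blue), "z_map" (400x640 float32, mm along the optical axis (not along the pixel's ray), 0 where there is no reading), "fx", "fy", "cx", "cy" (pixels), "eye" and "orientation" of the camera in the world; the wrist camera has in their place "T_tool_cam" (4x4, takes a point from camera to tool coordinates, whose origin is the TCP and whose axes are the flange's). Camera axes: x right, y up, looking along -z (the intrinsics and any distortion apply to the point x, -y, -z); pixel columns grow to the right and rows downward; lengths in mm; the calibration is good to about 2 mm. A picture is of the moment at which its call begins: read the wrist's pose just before it.
A pose or a line that the arm cannot do raises env.MotionError and nothing moves.
- env.sign_off(): hands the job in; it is judged then, once.
The state is a dict: "t": time; "qpos": joint angles; "joint_vel": joint speeds; "effort": joint torques, N m; "position": TCP position; "tcp_rot": TCP orientation; "contact_force": force on the tool from outside, world axes, zero at the start; "wrist_torque": the same for the moment, N m; "finger_gap": opening from 0.0 (shut) to 1.0 (fully open); "gripper_force": force on a finger pad.
Only numpy, scipy, OpenCV 4.12 (cv2) and the standard library are available. Lean on these libraries where they do the work, as an engineer would, in place of code of your own. Each camera call takes 0.05 s, during which the arm holds its last target. There are 200 camera calls.

## Working session

There is one attempt and no reset: what is moved stays moved. The work goes in short steps, each a Python script; the robot and the scene stay as the last script left them, time stands still between calls to the robot, and variables do not carry over. Pictures are saved under pics/ and viewed, at most 10 in all, crops included, and the job is handed in when it is done.

```bash
mkdir -p pics; ls
cat > h.py <<'E'
import numpy as np, cv2
from scipy.spatial.transform import Rotation as R
from bench import env
def cam(n):
    s=env.sense(); d=env.get_image(n)
    if 'T_tool_cam' in d:
        T=np.eye(4);T[:3,:3]=R.from_rotvec(s['tcp_rot']).as_matrix();T[:3,3]=s['position'];T=T@np.array(d['T_tool_cam'])
        d['R'],d['e']=T[:3,:3],T[:3,3]
    else:
        o=np.array(d['orientation']);d['e']=np.array(d['eye'])
        d['R']=o if o.shape==(3,3) else R.from_rotvec(o).as_matrix()
    return d
def ray(d,u,v):
    return d['R']@np.array([(u-d['cx'])/d['fx'],-(v-d['cy'])/d['fy'],-1.])
def onz(d,u,v,z):
    r=ray(d,u,v);return d['e']+r*(z-d['e'][2])/r[2]
def cloud(d):
    v,u=np.mgrid[:400,:640];z=d['z_map']
    c=np.stack([(u-d['cx'])/d['fx']*z,-(v-d['cy'])/d['fy']*z,-z],-1)
    return c@d['R'].T+d['e']
def proj(d,p):
    c=d['R'].T@(np.array(p)-d['e']);return d['cx']-d['fx']*c[0]/c[2],d['cy']+d['fy']*c[1]/c[2]
E
python3 - <<'E'
from h import *
import pickle
for n in('top','side'):
    d=cam(n);cv2.imwrite(f'pics/{n}0.png',d['image'][...,::-1])
    print(n,[k for k in d],d['e'],d['R'].round(3).tolist(),d['fx'],d['fy'],d['cx'],d['cy'],{k:d[k] for k in d if 'dist' in k}, d.get('orientation'))
    pickle.dump(d,open(n+'.pkl','wb'))
E
```

```text
pics
top ['image', 'z_map', 'fx', 'fy', 'cx', 'cy', 'eye', 'orientation', 'e', 'R'] [ 534.98471987   87.12416898 1016.21976099] [[-0.005, 0.999, -0.037], [-1.0, -0.005, -0.008], [-0.008, 0.037, 0.999]] 462.62881032168224 462.62881032168224 320.08304625049414 202.07802514454178 {} [ 0.03523904 -0.02221383 -1.57526906]
side ['image', 'z_map', 'fx', 'fy', 'cx', 'cy', 'eye', 'orientation', 'e', 'R'] [ 543.620331   -537.43214798  671.22568473] [[0.997, 0.065, -0.046], [-0.078, 0.662, -0.745], [-0.018, 0.747, 0.665]] 360.89813488949915 360.89813488949915 321.51387369792843 198.24345131409044 {} [ 0.84336084 -0.01632759 -0.08072388]
```

View pics/top0.png

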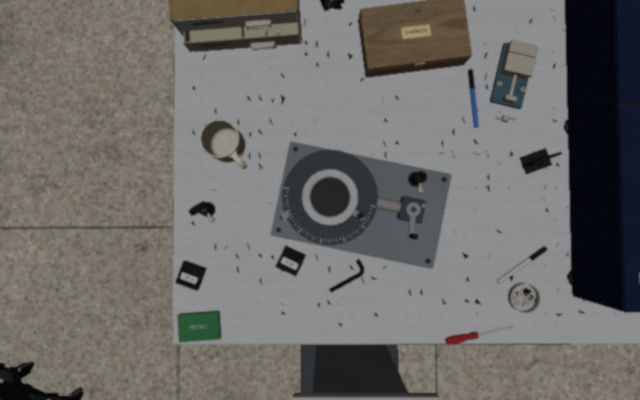

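View pics/side0.png

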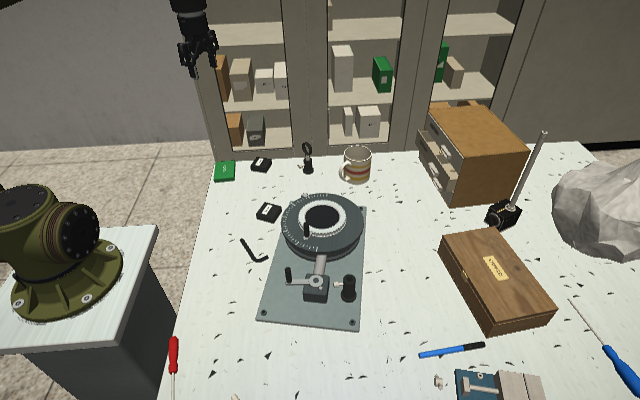

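The views show the drum near top (330,197), the clamp pivot near (411,209) with its pin near (413,236), the plate corners near (290,142), (451,174), (433,268) and (271,235), and the ring pin near (360,215). Next I'll fit the station frame and move the wrist camera over it.

Run:
```python
from h import *
import pickle
d=pickle.load(open('top.pkl','rb'))
C=[onz(d,u,v,10)[:2] for u,v in((290,142),(451,174),(433,268),(271,235))]
print(np.round(C),[np.linalg.norm(C[i]-C[i-1]).round() for i in range(4)])
P=cloud(d)
m=(abs(P[...,2]-55)<4)&(np.hypot(P[...,0]-onz(d,330,197,55)[0],P[...,1]-onz(d,330,197,55)[1])<130)
pl=(abs(P[...,2]-10)<4); print(m.sum(),onz(d,330,197,55))
cs,_=cv2.findContours(m.astype(np.uint8),0,2);c=max(cs,key=cv2.contourArea)
(u,v),r=cv2.minEnclosingCircle(c);print(u,v,r,onz(d,u,v,55),r/462.6*(961))
w=cam('wrist');print(np.round(w['T_tool_cam'],3),w['fx'],w['cx'],w['cy']);s=env.sense();print(s['tcp_rot'])
for yaw in(0,1.57,-1.57,3.14):
    q=(R.from_euler('z',yaw)*R.from_rotvec([np.pi,0,0])).as_rotvec()
    print(yaw,env.solve_ik([480,60,300],q),env.solve_ik([480,-60,300],q))
```

```text
[[ 704.  161.]
 [ 632. -190.]
 [ 428. -148.]
 [ 501.  202.]] [np.float64(207.0), np.float64(358.0), np.float64(208.0), np.float64(358.0)]
4637 [580.62275784  74.33914832  55.        ]
327.07611083984375 198.1882781982422 50.695674896240234 [578.17894697  80.43174966  55.        ] 105.3146207853153
[[-0.00000e+00  9.57000e-01  2.89000e-01  7.33780e+01]
 [ 1.00000e+00  0.00000e+00 -0.00000e+00 -7.30000e-02]
 [-0.00000e+00  2.89000e-01 -9.57000e-01 -1.43699e+02]
 [ 0.00000e+00  0.00000e+00  0.00000e+00  1.00000e+00]] 360.3175357544453 316.3510644481831 205.49203144785366
[ 3.05400784e+00 -7.30868432e-01 -3.26758177e-04]
0 [ 5.42661717e-01 -2.50645967e-01 -5.81353382e-02  4.44089210e-16
 -1.76330696e+00  1.02813461e+00] [ 2.93951727e-01 -2.50645967e-01 -5.81353382e-02  4.44089210e-16
 -1.76330696e+00  1.27684460e+00]
1.57 [ 0.54266172 -0.25064597 -0.05813534  0.         -1.76330696  2.59813461] [ 0.29395173 -0.25064597 -0.05813534  0.         -1.76330696  2.8468446 ]
-1.57 [ 0.54266172 -0.25064597 -0.05813534  0.         -1.76330696 -0.54186539] [ 0.29395173 -0.25064597 -0.05813534  0.         -1.76330696 -0.2931554 ]
3.14 [ 0.54266172 -0.25064597 -0.05813534  0.         -1.76330696 -2.1150507 ] [ 0.29395173 -0.25064597 -0.05813534  0.         -1.76330696 -1.86634071]
```

Run:
```python
from h import *
import pickle
env.gripper_to(0.0)
q=[np.pi,0,0]
for n,p in(('A',[600,170,240]),('B',[600,-50,240])):
    env.reach(p,q); env.hold(.2)
    d=cam('wrist');pickle.dump(d,open(n+'.pkl','wb'))
    cv2.imwrite(f'pics/{n}.png',d['image'][...,::-1])
print(env.sense()['t'],d['e'])
```

```text
4.0833 [673.65783396 -48.37009493 383.50657776]
```

View pics/A.png

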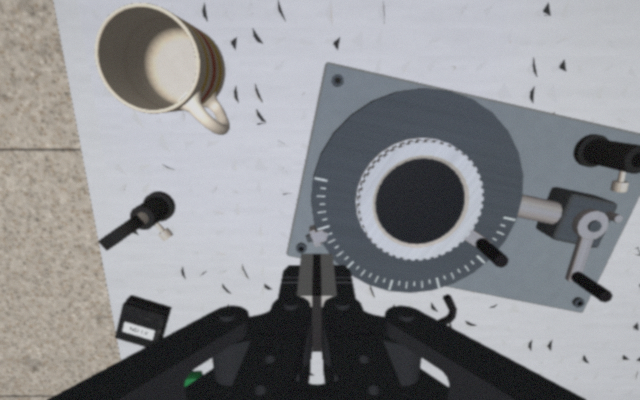

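View pics/B.png

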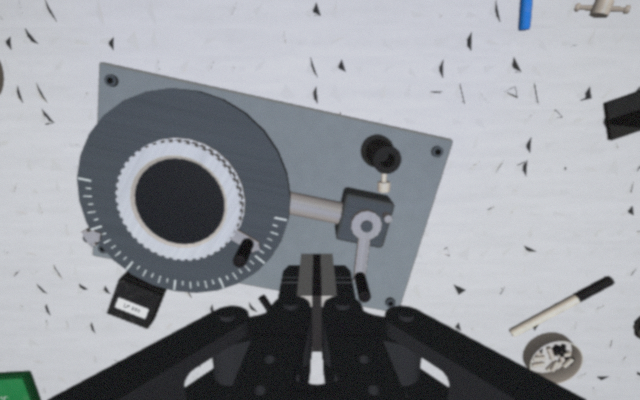

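A and B show the rider clip at A(318,235)/B(93,240), the ring pin at A(490,250)/B(244,252) and the clamp pin at A(592,287)/B(362,287). I'll fit the ring and enlarge the rider and both pins.

```bash
cat > m.py <<'E'
from h import *
import pickle
from scipy.optimize import least_squares
A=pickle.load(open('A.pkl','rb'));B=pickle.load(open('B.pkl','rb'))
for n,d,(u0,v0) in(('A',A,(420,198)),('B',B,(180,200))):
    hsv=cv2.cvtColor(d['image'],cv2.COLOR_RGB2HSV)
    m=((hsv[...,2]>140)&(hsv[...,1]<60)).astype(np.uint8)
    k=np.zeros_like(m);cv2.circle(k,(u0,v0),78,1,-1);m&=k
    m=cv2.morphologyEx(m,cv2.MORPH_OPEN,np.ones((5,5),np.uint8))
    cs,_=cv2.findContours(m,0,1);c=max(cs,key=cv2.contourArea)[:,0]
    P=np.array([onz(d,u,v,69)[:2] for u,v in c])
    f=least_squares(lambda x:np.hypot(P[:,0]-x[0],P[:,1]-x[1])-x[2],[580,75,57],loss='soft_l1')
    print(n,f.x,abs(f.fun).mean())
    pl=cloud(d)
    mm=(abs(pl[...,2]-55)<2.5)&(np.hypot(pl[...,0]-580,pl[...,1]-75)<125)
    q=pl[mm][:,:2]; h=cv2.convexHull(q.astype(np.float32))[:,0]
    g=least_squares(lambda x:np.hypot(h[:,0]-x[0],h[:,1]-x[1])-x[2],[580,75,100],loss='soft_l1');print('drum',g.x)
    print('zmed ring',np.median(pl[m>0][:,2]))
E
python3 - <<'E'
from m import *
for n,us in(('A',((101+180,63),)),): pass
cB=[onz(B,u,v,10)[:2] for u,v in((101,63),(451,140))];v=cB[0]-cB[1];print('plate',cB,np.linalg.norm(v),np.arctan2(-v[0],v[1]))
def cr(d,u,v,r,s):return cv2.resize(d['image'][v-r:v+r,u-r:u+r],None,fx=s,fy=s,interpolation=cv2.INTER_CUBIC)
o=np.vstack([np.hstack([cr(A,318,230,22,6),cr(A,490,250,22,6),cr(A,592,287,22,6)]),np.hstack([cr(B,93,240,22,6),cr(B,244,252,22,6),cr(B,362,287,22,6)])])
print(o.shape);cv2.imwrite('pics/crop.png',o[...,::-1])
E
```

```text
A [580.81132485  76.46269756  56.37634265] 0.9957416661721602
drum [580.8277146   76.59259945  99.72574931]
zmed ring 69.80304949963516
B [580.7636775   76.59060485  56.28565587] 0.874670691596135
drum [580.95305274  76.50335612  99.75297573]
zmed ring 69.71254525044904
plate [array([704.42053055, 159.69553579]), array([ 631.21617052, -186.91212247])] 354.2537890977131 -0.20814350352985353
(528, 792, 3)
```

View pics/crop.png

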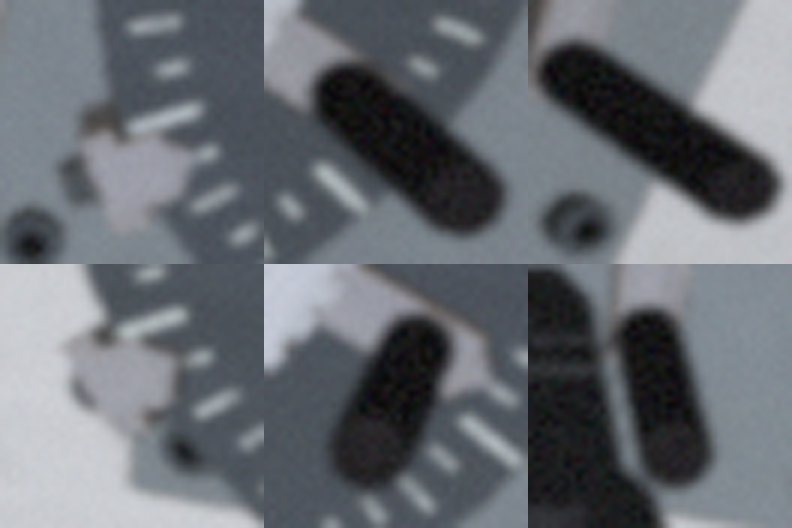

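The crops show the rider tooth tip at A(328,234), the ring pin top at A(501.5,260)/B(239.3,261) and the clamp pin top at A(605,295.3)/B(364.2,296).

Run:
```python
from m import *
c=np.array([580.84,76.5]);th=-0.205
ex=np.array([np.cos(th),np.sin(th)]);ey=np.array([-ex[1],ex[0]])
def loc(p):p=np.array(p)[:2]-c;return np.array([p@ex,p@ey])
def ring(p):l=loc(p);return np.arctan2(l[1],-l[0]),np.hypot(*l)
for d,u,v in((A,501.5,260),(B,239.3,261)):p=onz(d,u,v,108);print('pin',p,ring(p))
piv=np.array([10,-175])
for d,u,v in((A,605,295.3),(B,364.2,296)):
    p=onz(d,u,v,93.5);l=loc(p)-piv;print('clamp',p,np.arctan2(-l[1],-l[0]),np.hypot(*l))
for d,u,v in((B,367,225),(A,592,226)):p=onz(d,u,v,60);print('piv',p,loc(p))
# rider mask: points by brightness, radius>88, near
for n,d,(u0,v0) in(('A',A,(318,235)),('B',B,(93,240))):
    g=cv2.cvtColor(d['image'],cv2.COLOR_RGB2HSV)
    S=[]
    for v in range(v0-22,v0+22):
        for u in range(u0-22,u0+22):
            p=onz(d,u,v,57);a,r=ring(p)
            if 86<r<112 and 125<g[v,u,2] and g[v,u,1]<45 : S.append((a,r,u,v))
    S=np.array(S)
    for r in range(86,112,2):
        k=S[(S[:,1]>=r)&(S[:,1]<r+2)]
        if len(k):print(n,r,len(k),np.sort(k[:,0]).round(3)[[0,len(k)//4,len(k)//2,-len(k)//4,-1]])
print('tooth',ring(onz(A,328.2,234.3,57)),ring(onz(B,71+29.6,218+17,57)))
```

```text
A [580.81132485  76.46269756  56.37634265] 0.9957416661721602
drum [580.8277146   76.59259945  99.72574931]
zmed ring 69.80304949963516
B [580.7636775   76.59060485  56.28565587] 0.874670691596135
drum [580.95305274  76.50335612  99.75297573]
zmed ring 69.71254525044904
pin [542.40593141  15.75393724 108.        ] (np.float64(-1.2116786769830297), np.float64(71.88366830319063))
pin [541.72569287  15.7982465  108.        ] (np.float64(-1.2033900661106205), np.float64(72.21240821731432))
clamp [500.41969901 -91.89409799  93.5       ] 0.11407080525006058 54.813102381121176
clamp [500.03101091 -92.36196955  93.5       ] 0.123157828338451 55.15997751022135
piv [556.51809884 -97.05106916  60.        ] [  11.51667375 -174.86822098]
piv [555.21827557 -92.44581014  60.        ] [   9.306588   -170.62399288]
A 86 18 [0.787 0.889 0.979 1.061 1.149]
A 88 27 [0.783 0.873 0.976 1.129 1.156]
A 90 33 [0.693 0.873 0.965 1.055 1.216]
A 92 28 [0.699 0.932 0.981 1.048 1.219]
A 94 32 [0.917 0.955 0.996 1.037 1.07 ]
A 96 30 [0.911 0.945 0.993 1.027 1.063]
A 98 36 [0.792 0.924 0.971 1.017 1.207]
A 100 72 [
[... 196 characters left out ...]
 110 70 [0.855 0.935 1.1   1.168 1.242]
B 86 26 [0.779 0.867 0.966 1.064 1.151]
B 88 23 [0.785 0.878 0.97  1.071 1.153]
B 90 18 [0.782 0.869 1.04  1.057 1.134]
B 92 19 [0.865 0.888 0.981 1.04  1.063]
B 94 26 [0.93  0.962 0.998 1.037 1.069]
B 96 35 [0.672 0.951 0.999 1.043 1.174]
B 98 59 [0.665 0.761 0.994 1.111 1.177]
B 100 73 [0.678 0.759 0.976 1.095 1.181]
B 102 88 [0.696 0.882 0.99  1.091 1.184]
B 104 101 [0.708 0.829 0.948 1.069 1.187]
B 106 96 [0.725 0.85  0.968 1.083 1.191]
B 108 101 [0.736 0.855 0.97  1.088 1.194]
B 110 98 [0.752 0.872 0.985 1.093 1.197]
tooth (np.float64(0.9613436446772285), np.float64(90.0836966928903)) (np.float64(0.9605253206048112), np.float64(91.48285155276794))
```

```bash
cat > p.py <<'E'
from h import *
c=np.array([580.84,76.5]);th=-0.205;M=np.array([[np.cos(th),-np.sin(th)],[np.sin(th),np.cos(th)]])
def loc(p):return M.T@(np.array(p)[:2]-c)
def ring(p):l=loc(p);return np.arctan2(l[1],-l[0]),np.hypot(*l)
def push(q,z,off=17.):   # TCP pose behind the ring pin, tool x against the push
    d=np.array([-np.cos(q),np.sin(q)]);t=np.array([np.sin(q),np.cos(q)])
    w=M@t;phi=np.arctan2(w[1],w[0])-np.pi
    phi=(phi+np.pi)%(2*np.pi)-np.pi
    rot=(R.from_euler('z',phi)*R.from_rotvec([np.pi,0,0])).as_rotvec()
    return [*(c+M@(72*d-off*t)),z],rot
E
python3 - <<'E'
from p import *
q0,q1=-1.207,0.93
p,r=push(q0,150,29);env.reach(p,r)
env.move_straight(push(q0,80,29)[0])
f0=env.sense()['contact_force'];print(env.sense()['t'],f0)
env.move_straight(push(q0,80,17.5)[0],max_speed=60)
qs=np.linspace(q0,q1-.06,15)[1:]
for q in qs:
    p,r=push(q,80);env.move_straight(p,r,max_speed=80)
    s=env.sense();print(round(q,2),(s['contact_force']-f0).round(1),round(s['t'],2))
p,r=push(q1,80);env.move_straight(p,r,max_speed=20)
env.hold(.1);env.move_straight(push(q1,80,27)[0],max_speed=80)
env.move_straight(push(q1,170,27)[0])
print(env.sense()['t'])
E
```

```text
5.3833 [-0.03410046 -0.15700873 -0.30677999]
-1.06 [0.9 0.2 0.1] 6.03
-0.91 [ 0.4  0.1 -0.4] 6.33
-0.76 [-0.2  0.1 -0.2] 6.62
-0.61 [0.5 1.  0.1] 6.92
-0.47 [-1.2  0.3  0.7] 7.22
-0.32 [0.8 0.3 0.7] 7.53
-0.17 [-1.1 -0.1  0.5] 7.83
-0.02 [-0.2  0.7 -0.2] 8.12
0.13 [-0.2  0.   0.7] 8.43
0.28 [ 0.2 -0.8  0.4] 8.72
0.42 [-0.4 -0.4  0.4] 9.03
0.57 [ 0.1  0.4 -0.4] 9.32
0.72 [0.7 0.5 0.3] 9.62
0.87 [0.  0.2 0.4] 9.93
11.425
```

```bash
cat > look.py <<'E'
import sys,pickle
from p import *
n=sys.argv[1]
r=(R.from_euler('z',np.pi/2)*R.from_rotvec([np.pi,0,0])).as_rotvec()
env.reach([490,150,140],r);env.hold(.2)
d=cam('wrist');pickle.dump(d,open(n+'.pkl','wb'))
u,v=map(int,proj(d,[548,155,58]));print(u,v,env.sense()['t'])
u0,v0=max(u-60,0),max(v-50,0);o=d['image'][v0:v0+100,u0:u0+120]
print('origin',u0,v0);cv2.imwrite(f'pics/{n}.png',cv2.resize(o,None,fx=6,fy=6,interpolation=cv2.INTER_CUBIC)[...,::-1])
E
python3 look.py L1
```

```text
405 206 15.1667
origin 345 156
```

View pics/L1.png

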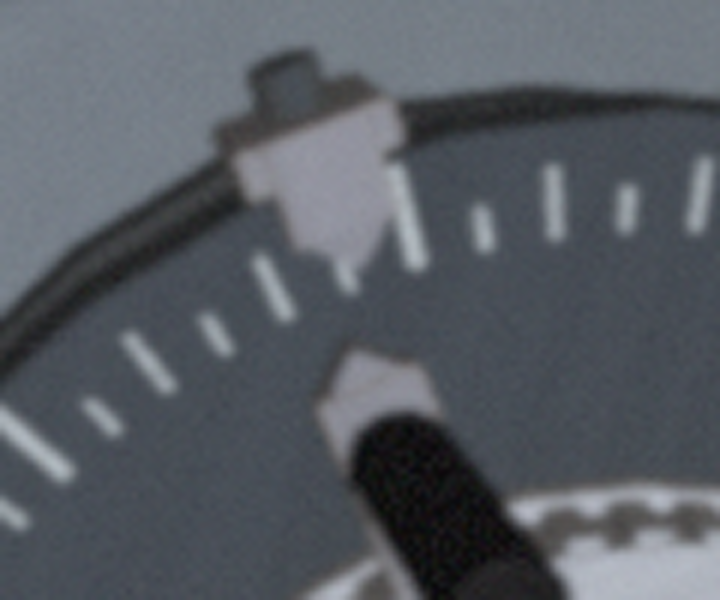

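The pointer tip is at crop (357,348), the tooth tip at (360,270), and the clip's inner shoulders at about (245,200) and (405,145).

Run:
```python
from p import *
import pickle
d=pickle.load(open('L1.pkl','rb'))
g=lambda x,y,z:tuple(np.round(ring(onz(d,345+x/6,156+y/6,z)),3))
print('tip',g(357,348,59),'tooth',g(360,270,57),'clip corners',g(245,200,57),g(405,145,57),g(235,155,57),g(392,97,57),'tooth root',g(298,240,57),g(380,240,57),'mid')
```

```text
tip (np.float64(0.942), np.float64(80.72)) tooth (np.float64(0.983), np.float64(88.281)) clip corners (np.float64(0.893), np.float64(100.863)) (np.float64(1.071), np.float64(100.188)) (np.float64(0.903), np.float64(105.924)) (np.float64(1.069), np.float64(105.72)) tooth root (np.float64(0.928), np.float64(94.187)) (np.float64(1.017), np.float64(90.76)) mid
```

Run:
```python
from p import *
import pickle
d=pickle.load(open('L1.pkl','rb'));P=cloud(d)
for n,x,y in(('tip',358,362),('lever',345,420),('lever2',380,380),('ticks/drum',500,330),('tooth',355,240),('pintop',500,585),('ringtop',650,560)):
    v,u=int(156+y/6),int(345+x/6);p=np.median(P[v-1:v+2,u-1:u+2].reshape(-1,3),0);print(n,p.round(1),np.round(ring(p),3))
for z in(62,65,68):print(z,ring(onz(d,345+357/6,156+348/6,z)))
pt=ring(onz(d,345+505/6,156+598/6,108));print(pt)
```

```text
tip [544.9 152.   68.8] [ 0.921 83.592]
lever [543.9 145.4  69.5] [ 0.874 78.195]
lever2 [547.4 150.3  69.3] [ 0.94  81.014]
ticks/drum [563.7 151.4  56.6] [ 1.141 76.83 ]
tooth [546.5 162.3  59.5] [ 0.986 92.423]
pintop [549.  144.6 108.7] [ 0.928 75.163]
ringtop [577.5 130.6  70.2] [ 1.304 54.16 ]
62 (np.float64(0.9386440707912949), np.float64(81.94070479445685))
65 (np.float64(0.9350882680474908), np.float64(83.16200184793811))
68 (np.float64(0.9316354352449787), np.float64(84.38431993580149))
(np.float64(0.9283827781843852), np.float64(73.28576033308597))
```

Depth shows the pointer's visible apex is really at z≈68, which puts the ring at 0.931, as commanded. The rider is at 0.984, so I'll nudge the ring there and check.

```bash
python3 - <<'E'
from p import *
q=.984
p,r=push(.93,150,27);env.reach(p,r)
env.move_straight(push(.93,80,27)[0])
env.move_straight(*push(.93,80,18),max_speed=60)
env.move_straight(*push(q,80),max_speed=20);env.hold(.1)
env.move_straight(push(q,80,27)[0],max_speed=80);env.move_straight(push(q,160,27)[0])
E
python3 look.py L2
```

```text
405 206 24.8167
origin 345 156
```

View pics/L2.png

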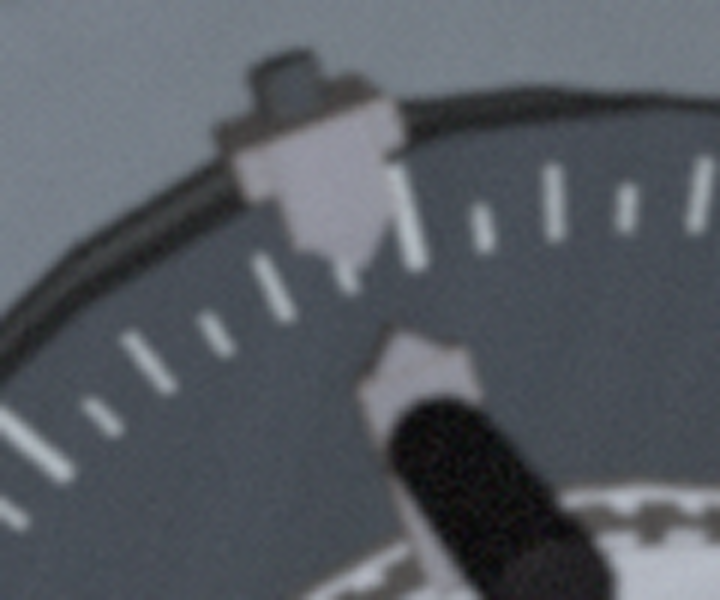

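The tip is now at crop (400,328), with the tooth axis running toward it along the local radius. Next comes the clamp push.

Run:
```python
from p import *
import pickle
d=pickle.load(open('L2.pkl','rb'))
for z in(59,68):print(z,ring(onz(d,345+400/6,156+328/6,z)))
def cl(q,z,off=17.):
    u=np.array([-np.cos(q),-np.sin(q)]);t=np.array([np.sin(q),-np.cos(q)])
    w=M@t;phi=np.arctan2(w[1],w[0])
    return [*(c+M@(np.array([10,-175])+55*u-off*t)),z],(R.from_euler('z',phi)*R.from_rotvec([np.pi,0,0])).as_rotvec()
q0=.118
env.move_straight([490,150,180])
env.reach(*cl(q0,160,30));env.move_straight(*cl(q0,68,30))
env.move_straight(*cl(q0,68,18),max_speed=60)
for q in np.linspace(q0,1.42,10)[1:]:env.move_straight(*cl(q,68),max_speed=70)
s=env.sense();print(s['t'],s['contact_force'])
hit=env.move_straight(*cl(1.56,68),max_speed=20,f_stop=8)
s=env.sense();l=loc(s['position']);print(hit,s['t'],s['contact_force'],s['position'],cl(1.5,68)[0])
env.move_straight(cl(1.45,68,28)[0],max_speed=60);p=cl(1.45,200,28)[0];env.move_straight(p)
env.reach([600,-50,240],[np.pi,0,0]);env.hold(.2)
d=cam('wrist');pickle.dump(d,open('C.pkl','wb'));cv2.imwrite('pics/C.png',d['image'][...,::-1]);print(env.sense()['t'])
```

```text
59 (np.float64(1.004957553495769), np.float64(81.10581803261572))
68 (np.float64(0.9892526816901902), np.float64(84.68992372464606))
31.3667 [ 0.54994226 -0.42820607  0.08196249]
True 31.7167 [-2.13305347 -0.21603699  0.77383486] [ 523.09359147 -145.36550837   67.20185483] [np.float64(523.6715807049437), np.float64(-145.1634944239353), 68]
33.9667
```

View pics/C.png

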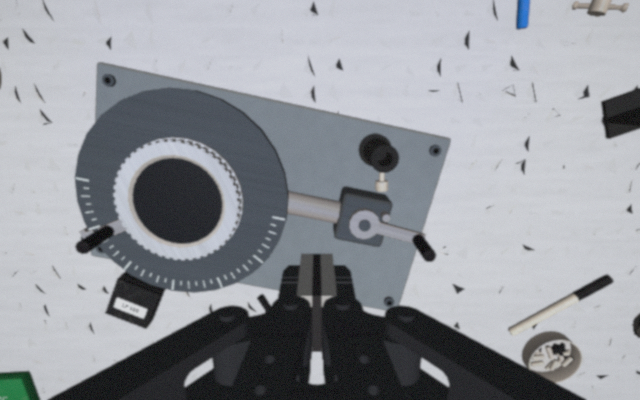

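The clamp lever now points right at its stop, with its pin at (427,247). The ring pin sits at the rider at (95,238), and the holder and filter box haven't moved.

```bash
python3 -c "
from h import *
print(env.sign_off())"
```

```text
the job is handed in; nothing more can be done
None
```

I pushed the ring onto the rider (about 0.5 mm off by the last close picture, taken before the clamp push), pushed the clamp to its stop (about 1.49 rad), and handed the job in; the hand-in call returned no verdict.

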